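# Pack two filter plugs down a column with the packing rod

### The arm

A 6-joint arm with a two-finger parallel gripper is mounted at the origin on a cart in front of the work surface, level with it; the furniture and walls round the work are solid. World frame = base frame: x ahead of the robot, y to its left, z up, the work surface at z = 0. Lengths are in m, angles in rad, forces in N, time in s.
With the tool pointing down it reaches from about 0.3 to 0.775 m from the base axis. Payload 14.6 kg.
Tool frame: the origin (TCP) lies at the very end of the fingers, on their centre line; the grasp point (between the pads) lies 19 mm behind it; z points along the fingers, y is the line along which they close (so a half turn about z gives the same grasp; the last joint's range is limited). The gripper opens to 94 mm and grips with 3 to 60 N. Pads are 16 mm wide; open, the fingers measure 119 mm over their backs; the gripper's body (75 mm by 177 mm) begins 78 mm behind the grasp point.
Start: joints at [1.205, 0.3, 1.521, -0, 1.321, -0.067], TCP at [0.162, 0.526, 0.205] pointing down, gripper open.
Joint ranges: [-3.03, 3.03], [-0.79, 2.21], [0.23, 2.52], [-1.04, 4.18], [0, 3.07], [-2.55, 2.55]. Speed limits (rad/s): [2.22, 2.22, 2.57, 3.14, 3.14, 3.14].

### API

Orientations are given as [roll, pitch, yaw] about the fixed x, y, z axes, in that order (R = Rz(yaw) Ry(pitch) Rx(roll)).
In Python, from station import ctrl, cams gives the robot as it stands. The module is installed in compiled form; this text tells all that it offers.
- The arm moves only by the tool arm_command, never from a script. Its argument "plan" is a list that holds one entry, the list of rows, each a list of 7 numbers: the shift along the tool's x, y, z in normalised numbers (1 is 600 mm), then the turn, a rotation vector about the tool's x, y, z in shares of pi rad (1.0 is pi rad), then the closure, from -1 (fully open) to 1 (shut). A call has 1 to 12 rows; each row is the pose to reach, as a shift and turn from the pose commanded when the call began, along the tool's axes at that moment; what a row does not reach only later rows make up. A row lasts 1/10 s, in which the tool goes at most 50 mm and 8.59 degrees, less where a joint would pass 70% of its speed; a pose out of reach is approached as far as the arm can. Shift and turn numbers lie between -1 and 1, and a call with a number outside is refused. A call with a gripper value outside its range is refused whole. The fingers move at their own pace and stop on an object; "squeeze" is the grip in N (left out, the last holds). Time passes only in rows, so rows that repeat a pose let the fingers close. It gives the time, the measured TCP pose, the force, the opening and the grip force at its end, in the units of the state.
- ctrl.get_obs(): the state, without advancing time (a new reading comes with each control period).
- cams.camera(name): name is "scene" or "top"; returns (picture, depth): 420x560x3 uint8, blue, green, red; 420x560 float32, m along the optical axis (not along the pixel's ray), 0 where there is no reading.
- cams.camera_info(name): a dict with "fx", "fy", "cx", "cy" (pixels), "world_to_cam" (4x4, takes a point from world to camera coordinates). Camera axes: x right, y down, z forward; pixel columns grow to the right and rows downward; lengths in m; the calibration is good to about 2 mm. A picture is of the moment at which its call begins. camera_info takes no time and is no camera call.
- ctrl.hand_in(): hands the job in; it is judged then, once.
The state is a dict: "time_s": time; "qpos": joint angles; "joint_vel": joint speeds; "tau": joint torques, N m; "ee_pos": TCP position; "eef_rot": TCP orientation; "force": force on the tool from outside, world axes, zero at the start; "moment": the same for the moment, N m; "grip_width": finger opening in m; "grip_force": force on a finger pad.
Only numpy, scipy, OpenCV 4.12 (cv2) and the standard library are available. Lean on these libraries where they do the work, as an engineer would, in place of code of your own. Each camera call takes 0.05 s, during which the arm holds its last target. There are 200 camera calls.

### The job

Put the white filter plug from its well in the packing kit upright into the mouth of the clear filter column. Then take the packing rod from the kit and with it push that plug, and the plug already started in the tube, down past the catches until both are fully home on the bottom, keeping a firm push of about 20 N on them there for half a second but never pushing with more than 35 N, which cracks them. Finally stand the rod back upright, fully down in its hole in the kit, and leave the bottles, beaker, timer and vials where they are.

Things in the scene. Friction and masses are not known exactly. Their poses are not given: they have to be found in the camera images.
- column: Filter column, fixed: a clear tube, 36 mm outside, 26 mm bore, on a grey 90 x 90 x 12 mm foot, with a 78 mm aluminium flange (z 110 to 118 mm) on three tie rods (nuts to 123 mm). Origin: centre of its underside, on the worktop; z up along the bore. Its mouth is 130 mm above. At the bottom of the bore a blue end piece has a flat, rigid seat 30 to 40 mm above the origin, set differently each time.
- column_mouth (a point): Centre of the column's mouth, on the bore axis at the top rim, 130 mm above the worktop. The mouth is a funnel: 36 mm wide at the rim (47 mm over the outside of the lip), narrowing to the 26 mm bore 8 mm below. In the bore is a lower plug, same size as the upper one, a tight fit: it starts with its top 35 to 50 mm above the seat, stays where it is and takes 3 N to slide.
- upper_plug: White ceramic filter plug, loose, 24 mm diameter, 20 mm tall, 2 mm chamfers at both ends, 40 g, standing upright in its well in the kit. Origin: centre of its underside; z along its axis (either end may go down). Dropped in the mouth it slides down the bore of its own weight until it meets the lower plug or the catches.
- catch_0 (a joint): How far one of the three orange sprung catches in the bore is pushed outward: 0 sprung out, 0.0016 m while a plug passes. They lie 41.5 to 49 mm above the seat, ramped above, square below, and snap out over the upper plug when both plugs are home (its top 40 mm above the seat). Pushing the plugs down takes 3 to 15 N, most on entering the catches; only a clearly greater steady push means the seat.
- rod: Packing rod, loose, standing in its hole in the kit: 134 mm tall, 0.18 kg. From its foot up: steel shaft 19 mm diameter and 80 mm long, black collar 34 mm diameter from 80 to 88 mm, blue grip 22 mm diameter from 88 to 134 mm. Origin: centre of the flat foot; z up along its axis. The collar gives the fingertips something to push on.
- rod_grip (a point): Point on the rod's axis in the blue grip, 108 mm above its foot.
- kit: Packing kit, fixed: grey block 134 x 62 mm (x by y), 52 mm tall, on the dark round plate of the idle stirrer (plate top about 93 mm above the worktop, 190 mm across; the stirrer's four corner screws reach 123 mm). Origin: centre of the block's underside, on that plate; x along its length. Rod hole at x = -34 mm, plug well at x = +36 mm.
- rod_hole (a point): Centre of the mouth of the rod's hole, on the block's top face, 52 mm above the kit's origin. The hole is vertical, 23 mm wide, 46 mm deep, its edge chamfered 4 mm; the rod's foot stands 6 mm above the kit's origin when it is fully down.
- plug_well (a point): Centre of the floor of the plug's well, 27 mm wide and 4 mm deep, 48 mm above the kit's origin.
- acid_bottle: Bystander: clear lab bottle with an orange cap, 62 mm diameter, 115 mm tall; origin at the centre of its underside.
- base_bottle: Bystander: clear lab bottle with a blue cap, 56 mm diameter, 100 mm tall; origin at the centre of its underside.
- beaker: Bystander: small glass beaker, 47 mm diameter, 56 mm tall; origin at the centre of its underside.
- timer: Bystander: flat white timer with coloured buttons, 72 x 66 x 19 mm, in front of the 0.4 m tall pump stack that stands to the left of the column and bounds the free space there; origin at the centre of its underside.
- vial: Bystander: clear vial with an orange cap, 27 mm diameter, 62 mm tall; origin at the centre of its underside.
- vial_dark: Bystander: vial with a black cap, 22 mm diameter, 48 mm tall; origin at the centre of its underside.
Not all that is in view belongs to the job. There is more than one size of the rod; the one meant has the size given above.

How it is judged:
By the outcome, as a careful person would: the job done as asked, in the order asked, and still so for the second after the job is handed in, with the robot touching nothing.
It also fails if it takes over 72 s, if anything falls off the work surface, if the arm or the gripper's body presses on something with over 40 N, if the wrist force passes 120 N, or if a joint passes its speed limit or range.

## Working session

There is one attempt and no reset: what is moved stays moved. The work goes in short steps, Python scripts to look and compute and a tool call to move; the robot and the scene stay as the last step left them, time stands still between calls to the robot, and variables do not carry over. Pictures are saved under pics/ and viewed, at most 10 in all, crops included, and the job is handed in when it is done.

Besides the shell and the picture viewer there is one more tool, called after ">>>" by a JSON object that holds its "name" and its "arguments". arm_command: Moves the arm, as the interface text tells. Its arguments: {"type":"object","properties":{"plan":{"type":"array"},"squeeze":{"type":"number"}},"required":["plan"]}

```bash
mkdir -p pics; cat > h.py <<'E'
import numpy as np, cv2
from station import ctrl, cams
def grab(n):
    im,d=cams.camera(n); np.savez(f'{n}.npz',im=im,d=d); return im,d
def load(n):
    z=np.load(f'{n}.npz'); return z['im'],z['d']
def ray(n,u,v):
    I=cams.camera_info(n); T=np.linalg.inv(np.array(I['world_to_cam']))
    r=T[:3,:3]@np.array([(u-I['cx'])/I['fx'],(v-I['cy'])/I['fy'],1]); return T[:3,3],r
def onz(n,u,v,z):
    o,r=ray(n,u,v); return o+r*(z-o[2])/r[2]
def cloud(n,d):
    I=cams.camera_info(n); T=np.linalg.inv(np.array(I['world_to_cam']))
    v,u=np.mgrid[:d.shape[0],:d.shape[1]]
    P=np.stack([(u-I['cx'])/I['fx']*d,(v-I['cy'])/I['fy']*d,d],-1)
    P=P@T[:3,:3].T+T[:3,3]; P[d==0]=np.nan; return P
def proj(n,p):
    I=cams.camera_info(n); T=np.array(I['world_to_cam']); c=T[:3,:3]@p+T[:3,3]
    return np.array([I['fx']*c[0]/c[2]+I['cx'],I['fy']*c[1]/c[2]+I['cy']])
E
python3 - <<'E'
from h import *
for n in('scene','top'):
    im,d=grab(n); cv2.imwrite(f'pics/{n}0.png',im)
    print(n,ray(n,280,210))
print(ctrl.get_obs())
E
```

```text
scene (array([-0.04586978, -1.02722006,  0.81590907]), array([ 0.48390517,  0.67888882, -0.55240073]))
top (array([ 0.443788  , -0.17727756,  1.10278025]), array([ 0.11928894, -0.0144221 , -0.99287405]))
{'time_s': 0.1, 'qpos': array([ 1.20538588e+00,  3.00418736e-01,  1.52148619e+00, -3.77737666e-05,
        1.32070414e+00, -6.66144996e-02]), 'joint_vel': array([ 0.00055632, -0.00267705, -0.00101398, -0.00173393,  0.00233597,
        0.00016777]), 'tau': array([ 1.54558649e-03, -5.32643330e+01, -3.53280723e+01,  7.09415227e-02,
        2.35807820e-02, -5.17833610e-05]), 'ee_pos': array([0.16184296, 0.5254144 , 0.20495519]), 'eef_rot': array([-3.14057605e+00, -3.11501307e-05,  2.84280606e+00]), 'force': array([-0.36241389, -0.23734155,  0.13281064]), 'moment': array([ 0.04157755,  0.03714262, -0.02280832]), 'grip_force': 0.0, 'grip_width': 0.09408203916928211}
```

View pics/scene0.png

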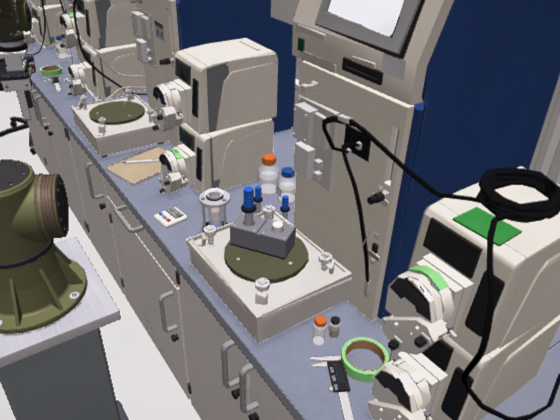

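View pics/top0.png

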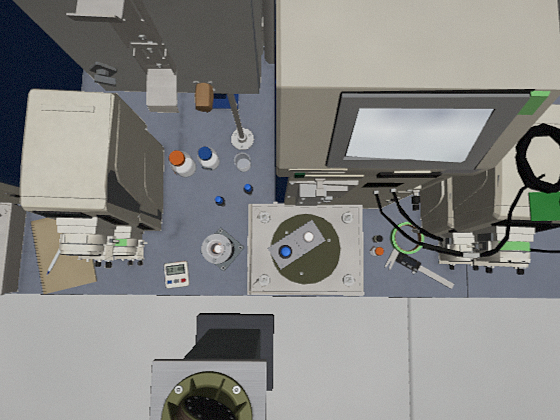

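The scene view shows the column flange at (214,200), the kit block at (263,235) on the stirrer, and three blue-gripped rods at (249,198), (258,192) and (285,203). The top view shows the same rods at (285,252) in the kit and at (219,200) and (248,188) on the bench. The white plug is at (308,237) and the column mouth at (217,248).

Candidates in the top view:
- **Rod:** (285,252) in the kit, or the thin ones at (219,200) and (248,188). I choose the kit one, since it is the large one with the collar.
- **Plug:** (308,237) in the kit well. The screws at (265,217), (350,217), (265,281) and (348,281) could be mistaken for it.

```bash
python3 - <<'E'
from h import *
im,d=load('top')
P=cloud('top',d)
cv2.imwrite('pics/crop_top.png',cv2.resize(im[180:310,190:370],None,fx=4,fy=4,interpolation=cv2.INTER_CUBIC))
hsv=cv2.cvtColor(im,cv2.COLOR_BGR2HSV)
blue=cv2.inRange(hsv,(100,130,60),(125,255,255))
n,l,s,c=cv2.connectedComponentsWithStats(blue)
for i in range(1,n):
    u,v=c[i]
    if s[i,4]>15 and 190<u<320 and 140<v<300:
        m=l==i; print('blue',c[i],s[i],'zmax',np.nanpercentile(P[m][:,2],[5,50,95]))
def reg(u0,u1,v0,v1,z0,z1):
    m=np.zeros(d.shape,bool); m[v0:v1,u0:u1]=1
    return m&(P[...,2]>z0)&(P[...,2]<z1)
# kit top
m=reg(250,345,205,290,.138,.153); Q=P[m]; print('kit n',len(Q),'z',np.median(Q[:,2]))
r=cv2.minAreaRect((Q[:,:2]*1000).astype(np.float32)); print('kit rect mm',r)
m=reg(295,322,225,250,.154,.172); print('plug',m.sum(),P[m].mean(0) if m.any() else 0, np.argwhere(m).mean(0)[::-1])
m=reg(270,300,240,268,.215,.245); print('rodtop',m.sum(),P[m].mean(0), np.argwhere(m).mean(0)[::-1])
m=reg(190,245,220,270,.108,.140); Q=P[m]; print('col',m.sum(),np.median(Q[:,2]))
e=cv2.minEnclosingCircle((Q[:,:2]*1000).astype(np.float32)); print(e)
m=reg(190,245,220,270,.126,.140); Q=P[m]; print('mouth',m.sum()); 
if m.sum()>5: print(cv2.minEnclosingCircle((Q[:,:2]*1000).astype(np.float32)))
m=reg(250,365,200,300,.085,.1); Q=P[m]; print('plate',np.median(Q[:,2]))
E
```

```text
blue [204.37692308 152.70769231] [198 147  14  13 130] zmax [0.09656637 0.09993443 0.10273404]
blue [247.32608696 187.45652174] [244 184   8   8  46] zmax [0.06652528 0.10042615 0.10581305]
blue [218.60869565 199.41304348] [215 196   8   8  46] zmax [0.06606872 0.1016116  0.10487384]
blue [285.35897436 251.12820513] [281 247  10  10  78] zmax [0.18836672 0.23304333 0.23563249]
kit n 1075 z 0.1451838221225471
kit rect mm ((473.09857177734375, -231.73550415039062), (62.02626037597656, 134.14181518554688), 33.33938217163086)
plug 73 [ 0.49191555 -0.26067872  0.16050416] [307.75342466 236.38356164]
rodtop 73 [ 0.45375851 -0.20215496  0.23270049] [284.89041096 251.23287671]
col 647 0.11863486704618764
((460.91375732421875, -27.10658073425293), 38.84318923950195)
mouth 135
((460.7165832519531, -26.66653823852539), 22.507070541381836)
plate 0.0928731999750203
```

View pics/crop_top.png

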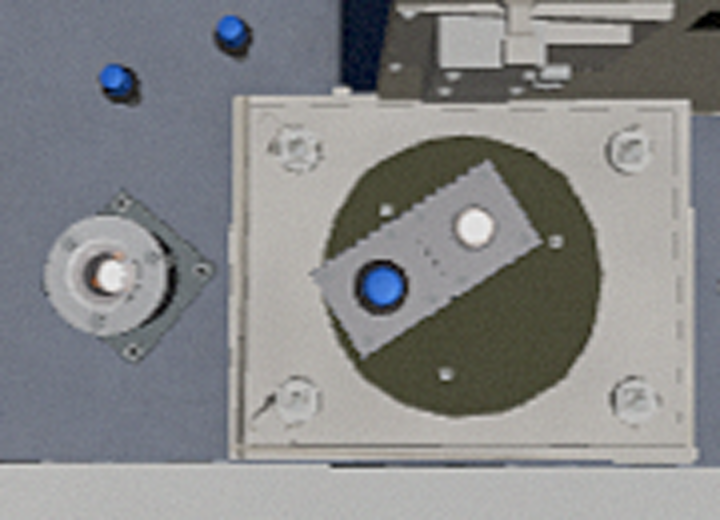

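The crop shows the rod (with its dark collar) at (381,286), the white plug at (474,227) and the column mouth at (110,275), which confirms the choices. Next I check obstacles and work out the first move.

```bash
cat >> h.py <<'E'
from scipy.spatial.transform import Rotation as Ro
def rel(p,yaw=None):
    o=ctrl.get_obs(); R=Ro.from_euler('xyz',o['eef_rot']); s=R.inv().apply(np.array(p)-o['ee_pos'])*1000
    t=R if yaw is None else Ro.from_euler('xyz',[np.pi,0,yaw])
    print('shift',s.round(1),'turn',(R.inv()*t).as_rotvec().round(4),'|',o['ee_pos'].round(4),o['eef_rot'].round(4),'F',o['force'].round(2),'g',o['grip_width'].round(4),round(o['time_s'],2))
E
python3 - <<'E'
from h import *
im,d=load('top');P=cloud('top',d).reshape(-1,3);im,d=load('scene');P=np.vstack([P,cloud('scene',d).reshape(-1,3)])
P=P[~np.isnan(P[:,0])]
h=P[(P[:,2]>.22)&(P[:,2]<.9)&(P[:,0]>.2)&(P[:,0]<.75)]
for y in np.arange(-.6,.6,.05):
    q=h[(h[:,1]>=y)&(h[:,1]<y+.05)]
    print(round(y,2),len(q), q[:,0].min().round(3) if len(q) else '', np.percentile(q[:,2],98).round(2) if len(q) else '')
q=h[(h[:,1]>-.02)&(h[:,1]<.3)&(h[:,0]<.7)]; print('stack min y',np.percentile(q[:,1],[0.5,2]),)
rel([.34,.02,.33],np.radians(123.3)); rel([.4924,-.2613,.25],np.radians(123.3))
E
```

```text
-0.6 555 0.459 0.48
-0.55 12123 0.444 0.64
-0.5 14911 0.443 0.71
-0.45 12981 0.452 0.71
-0.4 11992 0.486 0.71
-0.35 11511 0.563 0.71
-0.3 11802 0.545 0.71
-0.25 10596 0.442 0.71
-0.2 4559 0.445 0.71
-0.15 3738 0.707 0.73
-0.1 3978 0.666 0.73
-0.05 5996 0.641 0.8
0.0 2100 0.643 0.72
0.05 3691 0.683 0.72
0.1 9751 0.507 0.4
0.15 6532 0.413 0.4
0.2 5513 0.415 0.4
0.25 3994 0.431 0.4
0.3 73 0.535 0.39
0.35 187 0.6 0.49
0.4 4280 0.537 0.49
0.45 645 0.2 0.51
0.5 501 0.201 0.5
0.55 647 0.2 0.46
stack min y [-0.01886108 -0.01526084]Traceback (most recent call last):
  File "<stdin>", line 9, in <module>
  File "h.py", line 24, in rel
    print('shift',s.round(1),'turn',(R.inv()*t).as_rotvec().round(4),'|',o['ee_pos'].round(4),o['eef_rot'].round(4),'F',o['force'].round(2),'g',o['grip_width'].round(4),round(o['time_s'],2))
                                                                                                                                                ^^^^^^^^^^^^^^^^^^^^^
AttributeError: 'float' object has no attribute 'round'
```

```bash
sed -i "s/o\['grip_width'\].round(4)/round(o['grip_width'],4)/" h.py
python3 - <<'E'
from h import *
P=[]
for n in('top','scene'):
    im,d=load(n);P.append(cloud(n,d).reshape(-1,3))
P=np.vstack(P);P=P[~np.isnan(P[:,0])]
# drop rod
P=P[np.hypot(P[:,0]-.454,P[:,1]+.203)>.03]
print('min x by y (rows) and z (cols .22 .26 .3 .35 .4 .5 .6 .7)')
zs=[.2,.24,.28,.32,.36,.4,.5,.6,.75]
for y in np.arange(-.45,.35,.05):
    r=[]
    for a,b in zip(zs,zs[1:]):
        q=P[(P[:,1]>=y)&(P[:,1]<y+.05)&(P[:,2]>a)&(P[:,2]<b)&(P[:,0]>.3)]
        r.append(np.sort(q[:,0])[3].round(3) if len(q)>5 else 9)
    print(round(y,2),*r)
rel([.3,.02,.33],np.pi); rel([.4924,-.2613,.25],np.pi)
E
```

```text
min x by y (rows) and z (cols .22 .26 .3 .35 .4 .5 .6 .7)
-0.45 0.583 0.583 0.582 0.583 0.55 0.452 0.568 0.578
-0.4 0.581 0.582 0.582 0.573 0.518 0.488 0.568 0.578
-0.35 0.58 0.569 0.57 0.565 0.564 0.565 0.568 0.578
-0.3 0.58 0.556 0.556 0.551 0.552 0.547 0.568 0.576
-0.25 0.579 0.556 0.555 0.549 0.551 0.548 0.565 0.582
-0.2 0.596 0.596 0.597 0.596 0.596 0.599 0.568 0.583
-0.15 1.018 1.018 1.018 9 9 9 0.708 0.707
-0.1 0.781 0.781 0.781 0.781 9 0.709 0.667 0.707
-0.05 9 9 9 9 9 9 0.642 0.653
-0.0 9 9 9 9 9 9 0.651 0.671
0.05 9 9 9 9 9 0.71 0.684 0.707
0.1 0.509 0.508 0.511 0.514 0.522 9 0.708 0.708
0.15 0.432 0.413 0.433 0.451 0.517 0.712 9 9
0.2 0.415 0.427 0.439 0.44 0.517 0.715 9 9
0.25 0.431 0.442 0.441 0.452 0.518 0.718 9 9
0.3 9 9 9 9 0.539 9 9 9
shift [-280.8 -442.5 -124.6] turn [-1.000e-03 -2.000e-04 -2.988e-01] | [0.1618 0.5254 0.205 ] [-3.1406 -0.      2.8428] F [-0.36 -0.24  0.13] g 0.0941 0.1
shift [-547.5 -654.6  -44.4] turn [-1.000e-03 -2.000e-04 -2.988e-01] | [0.1618 0.5254 0.205 ] [-3.1406 -0.      2.8428] F [-0.36 -0.24  0.13] g 0.0941 0.1
```

The rows are not in the units I measure in: shifts go in shares of 600 mm and turns go in shares of pi rad. I convert before sending: -431 mm / 600 = -0.7183, -319 mm / 600 = -0.5317, -0.299 rad / 3.1416 = -0.0952.

>>> {"name": "arm_command", "arguments": {"plan": [[[-0.0833, -0.1167, -0.1, 0, 0, -0.0318, -1], [-0.5317, -0.7183, -0.2083, 0, 0, -0.0952, -1], [-0.5317, -0.7183, -0.2083, 0, 0, -0.0952, -1], [-0.5317, -0.7183, -0.2083, 0, 0, -0.0952, -1], [-0.5317, -0.7183, -0.2083, 0, 0, -0.0952, -1], [-0.5317, -0.7183, -0.2083, 0, 0, -0.0952, -1], [-0.5317, -0.7183, -0.2083, 0, 0, -0.0952, -1], [-0.5317, -0.7183, -0.2083, 0, 0, -0.0952, -1], [-0.5317, -0.7183, -0.2083, 0, 0, -0.0952, -1], [-0.5317, -0.7183, -0.2083, 0, 0, -0.0952, -1], [-0.5317, -0.7183, -0.2083, 0, 0, -0.0952, -1], [-0.5317, -0.7183, -0.2083, 0, 0, -0.0952, -1]]]}}

```text
time_s: 1.3
ee_pos: [0.3408, 0.0156, 0.331]
eef_rot: [-3.141, 0.001, 3.135]
force: [0.4, 0.2, -0.6]
grip_width: 0.0943
grip_force: 0.0
```

```bash
python3 - <<'E'
from h import *
rel([.4924,-.2613,.27],np.pi)
E
```

```text
shift [-153.4 -275.8   61.3] turn [-0.0007  0.0006 -0.0067] | [0.3408 0.0156 0.331 ] [-3.1409e+00  6.0000e-04  3.1349e+00] F [ 0.35  0.2  -0.59] g 0.0943 1.3
```

To row units: -276 mm / 600 = -0.46, -153 mm / 600 = -0.255, -0.007 rad / 3.1416 = -0.0022.

>>> {"name": "arm_command", "arguments": {"plan": [[[-0.255, -0.46, 0.0667, 0, 0, -0.0022, -1], [-0.255, -0.46, 0.0667, 0, 0, -0.0022, -1], [-0.255, -0.46, 0.0667, 0, 0, -0.0022, -1], [-0.255, -0.46, 0.0667, 0, 0, -0.0022, -1], [-0.255, -0.46, 0.0667, 0, 0, -0.0022, -1], [-0.255, -0.46, 0.0667, 0, 0, -0.0022, -1], [-0.255, -0.46, 0.0667, 0, 0, -0.0022, -1], [-0.255, -0.46, 0.0667, 0, 0, -0.0022, -1], [-0.255, -0.46, 0.0667, 0, 0, -0.0022, -1], [-0.255, -0.46, 0.0667, 0, 0, -0.0022, -1]]]}}

```text
time_s: 2.3
ee_pos: [0.4929, -0.2549, 0.291]
eef_rot: [-3.141, 0.001, -3.133]
force: [0.4, -0.1, 0.5]
grip_width: 0.0937
grip_force: 0.0
```

```bash
python3 - <<'E'
from h import *
im,d=grab('scene'); cv2.imwrite('pics/s1.png',cv2.resize(im[60:340,150:450],None,fx=2,fy=2))
rel([.4924,-.2613,.1475],np.pi)
E
```

```text
shift [  0.6  -6.3 143.6] turn [-0.0004  0.0009  0.0084] | [ 0.4929 -0.255   0.2911] [-3.1412e+00  9.0000e-04 -3.1332e+00] F [-0.7   0.52 -0.63] g 0.0938 2.35
```

View pics/s1.png

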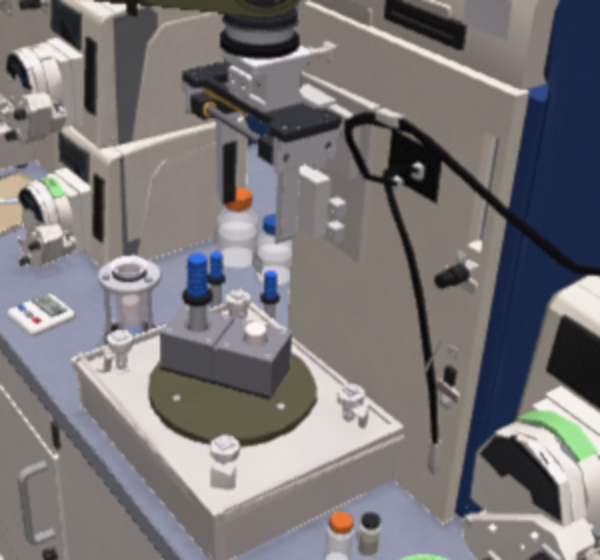

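The crop shows the open gripper (body at (265,115)) over the plug at (255,330), clear of the rod at (197,270) and of the instrument's face.

To row units: 120 mm / 600 = 0.2, 110 mm / 600 = 0.1833, 0.008 rad / 3.1416 = 0.0025.

>>> {"name": "arm_command", "arguments": {"plan": [[[0.001, -0.0105, 0.0667, 0, 0, 0.0025, -1], [0.001, -0.0105, 0.1333, 0, 0, 0.0025, -1], [0.001, -0.0105, 0.1833, 0, 0, 0.0025, -1], [0.001, -0.0105, 0.2, 0, 0, 0.0025, -1], [0.001, -0.0105, 0.2, 0, 0, 0.0025, -1], [0.001, -0.0105, 0.2, 0, 0, 0.0025, -1]]]}}

```text
time_s: 2.95
ee_pos: [0.493, -0.2625, 0.1724]
eef_rot: [-3.14, 0.002, 3.141]
force: [0.2, 0.4, 0.3]
grip_width: 0.0941
grip_force: 0.0
```

```bash
python3 - <<'E'
from h import *
rel([.4924,-.2613,.1475],np.pi)
E
```

```text
shift [ 0.7  1.3 24.9] turn [-0.0013  0.0021 -0.0004] | [ 0.493  -0.2625  0.1724] [-3.1403e+00  2.1000e-03  3.1412e+00] F [0.21 0.37 0.28] g 0.0941 2.95
```

To row units: 25 mm / 600 = 0.0417, 15 mm / 600 = 0.025.

>>> {"name": "arm_command", "arguments": {"plan": [[[0.0012, 0.0017, 0.025, 0, 0, 0, -1], [0.0012, 0.0017, 0.0417, 0, 0, 0, -1], [0.0012, 0.0017, 0.0417, 0, 0, 0, -1], [0.0012, 0.0017, 0.0417, 0, 0, 0, 0.2], [0.0012, 0.0017, 0.0417, 0, 0, 0, 1], [0.0012, 0.0017, 0.0417, 0, 0, 0, 1], [0.0012, 0.0017, 0.0417, 0, 0, 0, 1], [0.0012, 0.0017, 0.0417, 0, 0, 0, 1], [0.0012, 0.0017, 0.0417, 0, 0, 0, 1], [0.0012, 0.0017, 0.0417, 0, 0, 0, 1], [0.0012, 0.0017, 0.0417, 0, 0, 0, 1], [0.0012, 0.0017, 0.0417, 0, 0, 0, 1]]], "squeeze": 15}}

```text
time_s: 4.15
ee_pos: [0.4919, -0.2616, 0.1458]
eef_rot: [-3.141, 0.001, 3.141]
force: [-0.7, 0.4, 4.9]
grip_width: 0.0252
grip_force: 2.6
```

To row units: -1 mm / 600 = -0.0017.

>>> {"name": "arm_command", "arguments": {"plan": [[[0, 0, -0.0017, 0, 0, 0, 1], [0, 0, -0.0017, 0, 0, 0, 1], [0, 0, -0.0017, 0, 0, 0, 1], [0, 0, -0.0017, 0, 0, 0, 1]]]}}

```text
time_s: 4.55
ee_pos: [0.4916, -0.2614, 0.1462]
eef_rot: [3.141, -0.0, 3.141]
force: [0.1, -0.8, -1.1]
grip_width: 0.0237
grip_force: 15.0
```

To row units: 234 mm / 600 = 0.39, 215 mm / 600 = 0.3583.

>>> {"name": "arm_command", "arguments": {"plan": [[[0, 0, -0.0333, 0, 0, 0, 1], [0, 0, -0.1, 0, 0, 0, 1], [0, 0, -0.1667, 0, 0, 0, 1], [0, 0, -0.1917, 0, 0, 0, 1], [0.0083, 0.0667, -0.1917, 0, 0, 0, 1], [0.02, 0.1417, -0.1917, 0, 0, 0, 1], [0.03, 0.2167, -0.1917, 0, 0, 0, 1], [0.04, 0.2917, -0.1917, 0, 0, 0, 1], [0.0483, 0.3583, -0.1917, 0, 0, 0, 1], [0.0517, 0.39, -0.1917, 0, 0, 0, 1], [0.0517, 0.39, -0.1917, 0, 0, 0, 1], [0.0517, 0.39, -0.1917, 0, 0, 0, 1]]]}}

```text
time_s: 5.75
ee_pos: [0.4609, -0.0277, 0.2615]
eef_rot: [-3.141, 0.0, 3.142]
force: [0.3, 0.4, -0.1]
grip_width: 0.0233
grip_force: 15.0
```

```bash
python3 - <<'E'
from h import *
im,d=grab('scene'); cv2.imwrite('pics/s2.png',cv2.resize(im[90:240,150:350],None,fx=3.5,fy=3.5))
rel([.4608,-.0269,.131],np.pi)
E
```

```text
shift [  0.2   1.2 130.4] turn [-0.0002 -0.0001 -0.0011] | [ 0.461  -0.0281  0.2614] [-3.1414e+00 -1.0000e-04  3.1405e+00] F [-0.67 -0.07 -0.95] g 0.0235 5.8
```

View pics/s2.png

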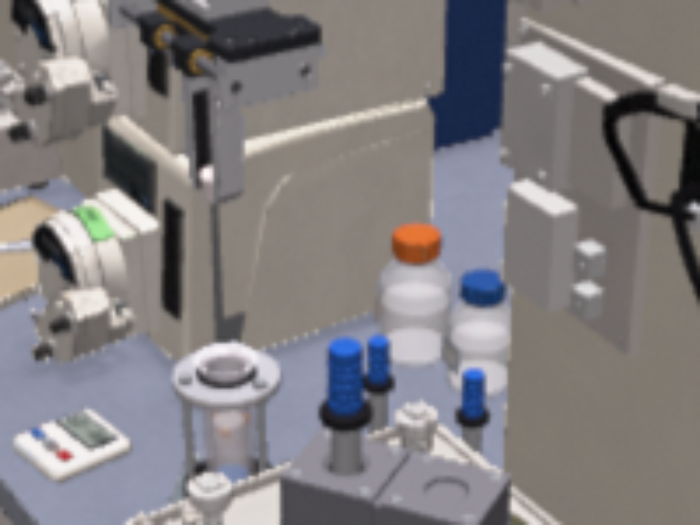

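The crop shows the kit well empty at (447,487), the plug's white end just below the fingertips at (205,175), and the column mouth below it at (227,365). Lowering now.

To row units: 128 mm / 600 = 0.2133, 115 mm / 600 = 0.1917.

>>> {"name": "arm_command", "arguments": {"plan": [[[0, 0.0017, 0.0667, 0, 0, 0, 1], [0, 0.0017, 0.1333, 0, 0, 0, 1], [0, 0.0017, 0.175, 0, 0, 0, 1], [0, 0.0017, 0.1917, 0, 0, 0, 1], [0, 0.0017, 0.2, 0, 0, 0, 1], [0, 0.0017, 0.2083, 0, 0, 0, 1], [0, 0.0017, 0.2133, 0, 0, 0, 1], [0, 0.0017, 0.2133, 0, 0, 0, 1], [0, 0.0017, 0.2133, 0, 0, 0, 1]]]}}

```text
time_s: 6.7
ee_pos: [0.4612, -0.0265, 0.134]
eef_rot: [-3.141, 0.001, 3.141]
force: [1.3, 0.4, -0.4]
grip_width: 0.0234
grip_force: 15.0
```

To row units: 2.2 mm / 600 = 0.0037.

>>> {"name": "arm_command", "arguments": {"plan": [[[0, 0, 0.0037, 0, 0, 0, 1], [0, 0, 0.0037, 0, 0, 0, 1], [0, 0, 0.0037, 0, 0, 0, 1], [0, 0, 0.0037, 0, 0, 0, 0.2], [0, 0, 0.0037, 0, 0, 0, 0], [0, 0, 0.0037, 0, 0, 0, -0.2], [0, 0, 0.0037, 0, 0, 0, -0.3], [0, 0, 0.0037, 0, 0, 0, -0.4], [0, 0, 0.0037, 0, 0, 0, -0.4]]]}}

```text
time_s: 7.6
ee_pos: [0.4609, -0.0264, 0.1313]
eef_rot: [-3.142, 0.0, 3.141]
force: [0.3, -0.3, -0.3]
grip_width: 0.0649
grip_force: 0.0
```

```bash
python3 - <<'E'
from h import *
im,d=grab('scene'); cv2.imwrite('pics/s3.png',cv2.resize(im[150:240,170:290],None,fx=6,fy=6,interpolation=cv2.INTER_CUBIC))
rel([.4541,-.2028,.26],np.pi)
E
```

```text
shift [   6.7 -176.4 -128.7] turn [-0.      0.0001 -0.0008] | [ 0.4609 -0.0264  0.1313] [-3.1416e+00  1.0000e-04  3.1408e+00] F [-0.26  0.21 -0.49] g 0.0658 7.65
```

View pics/s3.png

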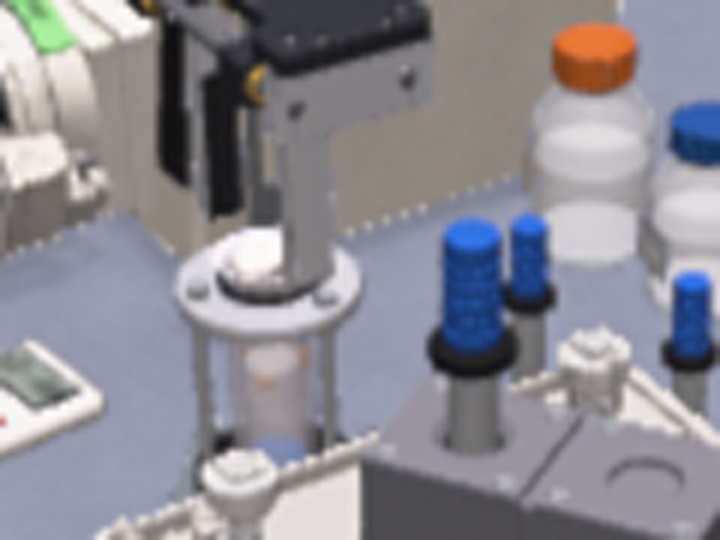

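The crop shows white material still at the mouth at (250,260), so the plug may be resting tilted in the funnel. I'll lift clear and look from above.

To row units: -110 mm / 600 = -0.1833, 100 mm / 600 = 0.1667.

>>> {"name": "arm_command", "arguments": {"plan": [[[0, 0, 0, 0, 0, 0, -0.6], [0, 0, 0, 0, 0, 0, -0.6], [0, 0, -0.05, 0, 0, 0, -0.6], [0, 0, -0.1167, 0, 0, 0, -0.6], [0.0833, 0, -0.1833, 0, 0, 0, -0.6], [0.1667, 0, -0.1833, 0, 0, 0, -0.6], [0.1667, 0, -0.1833, 0, 0, 0, -0.6], [0.1667, 0, -0.1833, 0, 0, 0, -0.6]]]}}

```text
time_s: 8.45
ee_pos: [0.3604, -0.0264, 0.242]
eef_rot: [-3.141, 0.002, 3.14]
force: [0.8, -0.1, -0.2]
grip_width: 0.0751
grip_force: 0.0
```

```bash
python3 - <<'E'
from h import *
im,d=grab('scene'); it,dt=grab('top')
a=cv2.resize(im[170:250,180:250],None,fx=6,fy=6,interpolation=cv2.INTER_CUBIC)
cv2.imwrite('pics/s4.png',a)
P=cloud('top',dt); Q=P[232:264,200:236].reshape(-1,3); r=np.hypot(Q[:,0]-.4608,Q[:,1]+.0269); q=Q[r<.018]
print(len(q),np.round(np.sort(q[:,2])[::8],3))
g=it[246-14:246+18,203:235].mean(-1).astype(int)[::2,::2]; print(g)
rel([.4541,-.2028,.26],np.pi)
E
```

```text
156 [0.078 0.122 0.124 0.125 0.125 0.126 0.127 0.127 0.128 0.129 0.129 0.13
 0.13  0.131 0.131 0.132 0.133 0.134 0.135 0.137]
[[125 123 121 124 121 124 112 108 132 141 114 117 105 130 126 124]
 [123 124 122 125 144 174 189 184 181 134 117 114 112 114 126 127]
 [122 122 142 184 178 177 177 177 175 176 182 126 114 119 102 124]
 [122 143 177 175 175 175 176 180 179 175 175 180 128  99 123 106]
 [130 159 145 165 192 209 190 188 197 178 172 175 182 110 102 121]
 [164 167 137 213 185 185 165 161 172 176 177 178 168 183  13 101]
 [179 173 192 186 170  90 103 110 143 166 172 172 142 129 113  82]
 [177 174 208 173 103 153 231 207  96 175 183 157 171 172 139  48]
 [171 168 192 168 163 227 223 227 190 173 184 154 172 177 125  23]
 [176 169 204 166 177 227 223 224 212 189 172 177 177 172 120  19]
 [178 172 187 166 145 222 226 230 174 167 148 168 174 181 100  37]
 [178 172 167 199 163 141 143 133 149 154 147 173 168 181  33  97]
 [153 175 169 167 188 184 181 182 181 175 168 173 177 110  21 120]
 [126 167 173 171 175 146 166 169 167 166 172 175 134  32 106 115]
 [127 122 160 179 169 145 151 171 166 170 173 116  50 120 118 106]
 [130 127 125 125 172 158 169 173 169 170  99 117 114 110 101 124]]
shift [ -92.7 -176.3  -18.8] turn [-0.      0.0003 -0.001 ] | [ 0.3616 -0.0264  0.2412] [-3.1416e+00  3.0000e-04  3.1406e+00] F [ 0.16 -0.86 -0.04] g 0.075 8.55
```

View pics/s4.png

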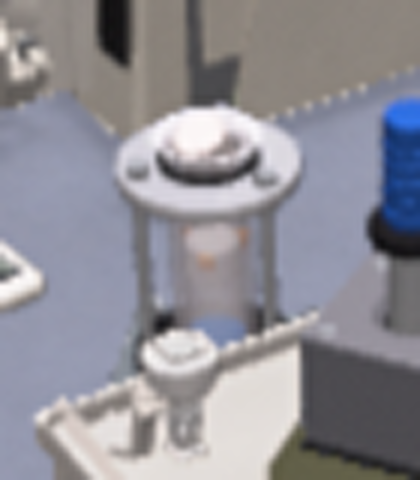

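The crop shows the plug stuck tilted in the funnel, its white top face at (205,135). I'll measure the tilt of that face from the top view's depth.

```bash
python3 - <<'E'
from h import *
for n in('top','scene'):
    im,d=load(n)
    P=cloud(n,d); g=im.min(-1)
    c=np.array([.4608,-.0269]); m=(g>(205 if n=='top' else 200))&(np.hypot(P[...,0]-c[0],P[...,1]-c[1])<.017)&(P[...,2]>.112)
    Q=P[m]; print(n,len(Q))
    if len(Q)<6: continue
    mu=Q.mean(0); _,s,V=np.linalg.svd(Q-mu); nrm=V[2]*np.sign(V[2,2])
    print('c',mu.round(4),'s',s.round(4),'n',nrm.round(3),'tilt',np.degrees(np.arccos(nrm[2])).round(1),'zr',Q[:,2].min().round(4),Q[:,2].max().round(4))
    print('hi',Q[np.argsort(Q[:,2])[-4:]].mean(0).round(4),'lo',Q[np.argsort(Q[:,2])[:4]].mean(0).round(4))
E
```

```text
top 44
c [ 0.4572 -0.0284  0.133 ] s [0.0334 0.0307 0.0093] n [-0.33  -0.076  0.941] tilt 19.8 zr 0.1293 0.1371
hi [ 0.4636 -0.029   0.1365] lo [ 0.4537 -0.0301  0.1298]
scene 63
c [ 0.4586 -0.0281  0.1317] s [0.0687 0.0635 0.0235] n [-0.06   0.196  0.979] tilt 11.9 zr 0.1239 0.1391
hi [ 0.4624 -0.0326  0.1379] lo [ 0.4637 -0.0228  0.125 ]
```

The plug is leaning about 20° toward -x, with its high edge near x = 0.466, z = 0.136. I'll press that edge gently with closed fingertips to level it.

To row units: -107 mm / 600 = -0.1783, -95 mm / 600 = -0.1583.

>>> {"name": "arm_command", "arguments": {"plan": [[[0, 0, 0, 0, 0, 0, 1], [-0.0833, -0.0017, 0, 0, 0, 0, 1], [-0.1583, -0.0017, 0, 0, 0, 0, 1], [-0.1783, -0.0017, 0.0333, 0, 0, 0, 1], [-0.1783, -0.0017, 0.0833, 0, 0, 0, 1], [-0.1783, -0.0017, 0.1333, 0, 0, 0, 1], [-0.1783, -0.0017, 0.1533, 0, 0, 0, 1], [-0.1783, -0.0017, 0.1533, 0, 0, 0, 1], [-0.1783, -0.0017, 0.1533, 0, 0, 0, 1], [-0.1783, -0.0017, 0.1533, 0, 0, 0, 1]]], "squeeze": 10}}

```text
time_s: 9.55
ee_pos: [0.4687, -0.0275, 0.1506]
eef_rot: [-3.141, 0.002, 3.141]
force: [-0.5, -0.1, -0.4]
grip_width: 0.0009
grip_force: 0.0
```

To row units: 12 mm / 600 = 0.02, 11 mm / 600 = 0.0183.

>>> {"name": "arm_command", "arguments": {"plan": [[[0, 0, 0.0067, 0, 0, 0, 1], [0, 0, 0.0133, 0, 0, 0, 1], [0, 0, 0.0183, 0, 0, 0, 1], [0, 0, 0.02, 0, 0, 0, 1], [0, 0, 0.02, 0, 0, 0, 1]]]}}

```text
time_s: 10.05
ee_pos: [0.4678, -0.0274, 0.1371]
eef_rot: [3.142, -0.0, 3.141]
force: [-0.8, -0.7, -1.5]
grip_width: 0.0004
grip_force: 0.0
```

To row units: 1 mm / 600 = 0.0017.

>>> {"name": "arm_command", "arguments": {"plan": [[[0, 0, 0.0017, 0, 0, 0, 1], [0, 0, 0.0017, 0, 0, 0, 1]]]}}

```text
time_s: 10.25
ee_pos: [0.4679, -0.0274, 0.1362]
eef_rot: [-3.142, -0.0, 3.141]
force: [0.5, 1.3, 0.3]
grip_width: 0.0006
grip_force: 0.0
```

To row units: 1 mm / 600 = 0.0017.

>>> {"name": "arm_command", "arguments": {"plan": [[[0, 0, 0.0017, 0, 0, 0, 1], [0, 0, 0.0017, 0, 0, 0, 1]]]}}

```text
time_s: 10.45
ee_pos: [0.4679, -0.0274, 0.1352]
eef_rot: [3.142, -0.0, 3.141]
force: [-0.1, -0.5, 0.6]
grip_width: 0.0002
grip_force: 0.0
```

To row units: 1 mm / 600 = 0.0017.

>>> {"name": "arm_command", "arguments": {"plan": [[[0, 0, 0.0017, 0, 0, 0, 1], [0, 0, 0.0017, 0, 0, 0, 1]]]}}

```text
time_s: 10.65
ee_pos: [0.4678, -0.0274, 0.1341]
eef_rot: [3.142, -0.0, 3.141]
force: [-0.1, 0.0, 0.4]
grip_width: 0.0002
grip_force: 0.0
```

To row units: 2 mm / 600 = 0.0033, 1 mm / 600 = 0.0017.

>>> {"name": "arm_command", "arguments": {"plan": [[[0.0033, 0, 0.0017, 0, 0, 0, 1], [0.0033, 0, 0.0033, 0, 0, 0, 1], [0.0033, 0, 0.0033, 0, 0, 0, 1]]]}}

```text
time_s: 10.95
ee_pos: [0.4658, -0.0274, 0.1321]
eef_rot: [3.142, -0.0, 3.141]
force: [-0.2, 0.4, -0.0]
grip_width: 0.0004
grip_force: 0.0
```

To row units: 2 mm / 600 = 0.0033, 1 mm / 600 = 0.0017.

>>> {"name": "arm_command", "arguments": {"plan": [[[0, 0, 0.0017, 0, 0, 0, 1], [0, 0, 0.0033, 0, 0, 0, 1], [0, 0, 0.0033, 0, 0, 0, 1]]]}}

```text
time_s: 11.25
ee_pos: [0.4658, -0.0274, 0.1301]
eef_rot: [3.142, -0.0, 3.141]
force: [0.6, -0.4, 0.7]
grip_width: 0.0004
grip_force: 0.0
```

To row units: -115 mm / 600 = -0.1917, 100 mm / 600 = 0.1667.

>>> {"name": "arm_command", "arguments": {"plan": [[[0, 0, -0.0667, 0, 0, 0, 1], [0, 0, -0.1333, 0, 0, 0, 0], [0.0833, 0, -0.1917, 0, 0, 0, -0.6], [0.1667, 0, -0.1917, 0, 0, 0, -0.6], [0.1667, 0, -0.1917, 0, 0, 0, -0.6], [0.1667, 0, -0.1917, 0, 0, 0, -0.6]]]}}

```text
time_s: 11.85
ee_pos: [0.3655, -0.0274, 0.2459]
eef_rot: [-3.141, 0.002, 3.14]
force: [0.2, 0.1, 0.2]
grip_width: 0.0372
grip_force: 0.0
```

```bash
python3 - <<'E'
from h import *
im,d=grab('scene'); it,dt=grab('top')
cv2.imwrite('pics/s5.png',cv2.resize(im[170:250,180:250],None,fx=6,fy=6,interpolation=cv2.INTER_CUBIC))
P=cloud('top',dt); Q=P[232:264,200:236]; m=np.hypot(Q[...,0]-.4608,Q[...,1]+.0269)<.018
q=Q[m]; print(len(q),np.round(np.sort(q[:,2])[::8],3))
b=(it[232:264,200:236].min(-1)>195)&(np.hypot(Q[...,0]-.461,Q[...,1]+.027)<.03); print(b.sum(),Q[b].mean(0) if b.any() else 0)
rel([.4541,-.2028,.26],np.pi)
E
```

```text
156 [0.072 0.095 0.097 0.097 0.098 0.099 0.1   0.1   0.102 0.11  0.12  0.123
 0.124 0.125 0.125 0.126 0.126 0.127 0.128 0.13 ]
62 [ 0.46264517 -0.02321206  0.10791222]
shift [ -87.6 -175.3  -14.8] turn [ 0.      0.0002 -0.001 ] | [ 0.3666 -0.0274  0.2452] [3.1415e+00 2.0000e-04 3.1406e+00] F [-0.22 -0.64 -0.18] g 0.0449 11.95
```

View pics/s5.png

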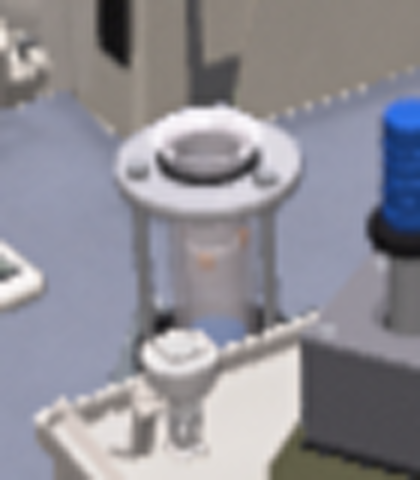

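The crop shows the mouth clear at (205,150), with the plug now down in the bore: its top is at z ≈ 0.098 by depth. Now for the rod.

To row units: -175 mm / 600 = -0.2917, -170 mm / 600 = -0.2833.

>>> {"name": "arm_command", "arguments": {"plan": [[[0, 0, -0.03, 0, 0, 0, -0.7], [-0.0417, -0.075, -0.03, 0, 0, 0, -0.7], [-0.0833, -0.15, -0.03, 0, 0, 0, -0.7], [-0.125, -0.225, -0.03, 0, 0, 0, -0.7], [-0.145, -0.2833, -0.03, 0, 0, 0, -0.7], [-0.145, -0.2917, -0.03, 0, 0, 0, -0.7], [-0.145, -0.2917, -0.03, 0, 0, 0, -0.7], [-0.145, -0.2917, 0.0167, 0, 0, 0, -0.7], [-0.145, -0.2917, 0.0667, 0, 0, 0, -0.7], [-0.145, -0.2917, 0.0833, 0, 0, 0, -0.7], [-0.145, -0.2917, 0.0833, 0, 0, 0, -0.7], [-0.145, -0.2917, 0.0833, 0, 0, 0, -0.7]]]}}

```text
time_s: 13.15
ee_pos: [0.4533, -0.2022, 0.1965]
eef_rot: [-3.141, 0.001, 3.141]
force: [-0.2, -0.8, -0.2]
grip_width: 0.0804
grip_force: 0.0
```

```bash
python3 - <<'E'
from h import *
rel([.4541,-.2028,.1895],np.pi)
E
```

```text
shift [-0.8 -0.6  7. ] turn [-0.0007  0.0013 -0.0002] | [ 0.4533 -0.2022  0.1965] [-3.1409e+00  1.3000e-03  3.1414e+00] F [-0.21 -0.8  -0.18] g 0.0804 13.15
```

>>> {"name": "arm_command", "arguments": {"plan": [[[-0.0013, -0.001, 0.0117, 0, 0, 0, -0.7], [-0.0013, -0.001, 0.0117, 0, 0, 0, -0.7], [-0.0013, -0.001, 0.0117, 0, 0, 0, 0.3], [-0.0013, -0.001, 0.0117, 0, 0, 0, 1], [-0.0013, -0.001, 0.0117, 0, 0, 0, 1], [-0.0013, -0.001, 0.0117, 0, 0, 0, 1], [-0.0013, -0.001, 0.0117, 0, 0, 0, 1], [-0.0013, -0.001, 0.0117, 0, 0, 0, 1], [-0.0013, -0.001, 0.0117, 0, 0, 0, 1], [-0.0013, -0.001, 0.0117, 0, 0, 0, 1], [-0.0013, -0.001, 0.0117, 0, 0, 0, 1], [-0.0013, -0.001, 0.0117, 0, 0, 0, 1]]], "squeeze": 45}}

```text
time_s: 14.35
ee_pos: [0.4536, -0.203, 0.1882]
eef_rot: [-3.142, 0.0, 3.141]
force: [1.0, 0.6, 0.7]
grip_width: 0.0216
grip_force: 45.0
```

>>> {"name": "arm_command", "arguments": {"plan": [[[0, 0, 0, 0, 0, 0, 1], [0, 0, 0, 0, 0, 0, 1], [0, 0, 0, 0, 0, 0, 1]]]}}

```text
time_s: 14.65
ee_pos: [0.4535, -0.203, 0.1882]
eef_rot: [3.142, -0.0, 3.141]
force: [0.5, 0.0, 0.3]
grip_width: 0.0213
grip_force: 45.0
```

To row units: 176 mm / 600 = 0.2933, -100 mm / 600 = -0.1667.

>>> {"name": "arm_command", "arguments": {"plan": [[[0, 0, -0.0333, 0, 0, 0, 1], [0, 0, -0.0917, 0, 0, 0, 1], [0, 0, -0.15, 0, 0, 0, 1], [0, 0, -0.1667, 0, 0, 0, 1], [0, 0.05, -0.1667, 0, 0, 0, 1], [-0.0033, 0.1167, -0.1667, 0, 0, 0, 1], [-0.0083, 0.1833, -0.1667, 0, 0, 0, 1], [-0.0117, 0.25, -0.1667, 0, 0, 0, 1], [-0.0122, 0.2833, -0.1667, 0, 0, 0, 1], [-0.0122, 0.2933, -0.1667, 0, 0, 0, 1], [-0.0122, 0.2933, -0.1667, 0, 0, 0, 1], [-0.0122, 0.2933, -0.1667, 0, 0, 0, 1]]]}}

```text
time_s: 15.85
ee_pos: [0.4609, -0.0278, 0.2877]
eef_rot: [-3.142, -0.001, 3.14]
force: [-0.7, -0.1, -1.8]
grip_width: 0.0215
grip_force: 45.0
```

```bash
python3 - <<'E'
from h import *
im,d=grab('scene'); cv2.imwrite('pics/s6.png',cv2.resize(im[100:250,170:290],None,fx=4,fy=4,interpolation=cv2.INTER_CUBIC))
rel([.4608,-.0269,.2292],np.pi)
o=ctrl.get_obs()['ee_pos']
# predicted axis of the rod: foot & collar centre pixels
for h in (0,.04,.079): print(proj('scene',o+np.array([0,0,-.0892+h])).round(1))
g=cv2.cvtColor(im,cv2.COLOR_BGR2GRAY)
E
```

```text
shift [ 0.1  1.1 58.6] turn [-0.0001 -0.0005 -0.0018] | [ 0.461  -0.028   0.2878] [-3.1414e+00 -5.0000e-04  3.1398e+00] F [ 0.26 -0.42 -2.  ] g 0.0217 15.9
[212.5 167.7]
[211.8 153. ]
[211.1 138.2]
```

View pics/s6.png

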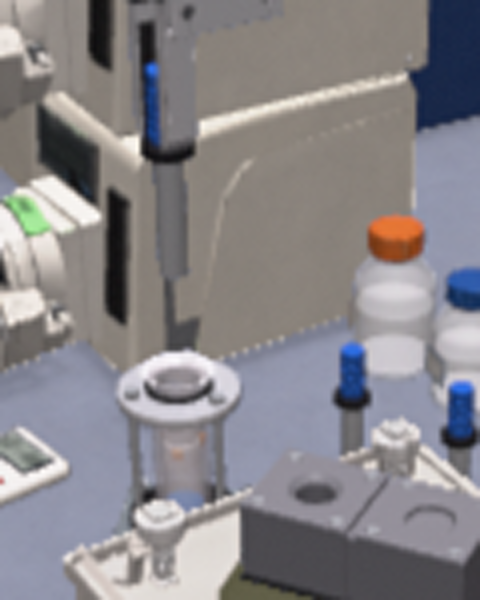

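The crop shows the rod held upright, foot at (173,275), above the mouth at (180,378). The wrist force baseline is about -2 N, which is the rod's weight.

To row units: 93 mm / 600 = 0.155, 90 mm / 600 = 0.15.

>>> {"name": "arm_command", "arguments": {"plan": [[[0, 0.0017, 0.05, 0, 0, 0, 1], [0, 0.0017, 0.0917, 0, 0, 0, 1], [0, 0.0017, 0.1033, 0, 0, 0, 1], [0, 0.0017, 0.1167, 0, 0, 0, 1], [0, 0.0017, 0.13, 0, 0, 0, 1], [0, 0.0017, 0.14, 0, 0, 0, 1], [0, 0.0017, 0.15, 0, 0, 0, 1], [0, 0.0017, 0.155, 0, 0, 0, 1], [0, 0.0017, 0.155, 0, 0, 0, 1], [0, 0.0017, 0.155, 0, 0, 0, 1]]]}}

```text
time_s: 16.9
ee_pos: [0.4611, -0.026, 0.1955]
eef_rot: [-3.142, 0.0, 3.141]
force: [0.4, 1.1, -2.0]
grip_width: 0.0215
grip_force: 45.0
```

To row units: 6 mm / 600 = 0.01, 5 mm / 600 = 0.0083.

>>> {"name": "arm_command", "arguments": {"plan": [[[0, -0.0013, 0.0033, 0, 0, 0, 1], [0, -0.0013, 0.0067, 0, 0, 0, 1], [0, -0.0013, 0.0083, 0, 0, 0, 1], [0, -0.0013, 0.01, 0, 0, 0, 1]]]}}

```text
time_s: 17.3
ee_pos: [0.461, -0.0268, 0.1892]
eef_rot: [3.142, -0.0, 3.141]
force: [0.3, -0.4, -2.2]
grip_width: 0.0213
grip_force: 45.0
```

To row units: 3 mm / 600 = 0.005, 2 mm / 600 = 0.0033.

>>> {"name": "arm_command", "arguments": {"plan": [[[0, 0, 0.0017, 0, 0, 0, 1], [0, 0, 0.0033, 0, 0, 0, 1], [0, 0, 0.005, 0, 0, 0, 1]]]}}

```text
time_s: 17.6
ee_pos: [0.4611, -0.0268, 0.1864]
eef_rot: [-3.142, 0.0, 3.141]
force: [-1.1, 0.2, 1.2]
grip_width: 0.0217
grip_force: 45.0
```

To row units: 2 mm / 600 = 0.0033, 1 mm / 600 = 0.0017.

>>> {"name": "arm_command", "arguments": {"plan": [[[0, 0, 0.0017, 0, 0, 0, 1], [0, 0, 0.0033, 0, 0, 0, 1]]]}}

```text
time_s: 17.8
ee_pos: [0.4611, -0.0268, 0.1843]
eef_rot: [-3.142, 0.0, 3.141]
force: [0.2, 0.5, 0.7]
grip_width: 0.0215
grip_force: 45.0
```

To row units: 2 mm / 600 = 0.0033, 1 mm / 600 = 0.0017.

>>> {"name": "arm_command", "arguments": {"plan": [[[0, 0, 0.0017, 0, 0, 0, 1], [0, 0, 0.0033, 0, 0, 0, 1]]]}}

```text
time_s: 18.0
ee_pos: [0.4612, -0.0269, 0.1825]
eef_rot: [-3.141, 0.001, 3.141]
force: [-0.1, 0.1, 5.7]
grip_width: 0.0211
grip_force: 45.0
```

To row units: 2 mm / 600 = 0.0033, 1 mm / 600 = 0.0017.

>>> {"name": "arm_command", "arguments": {"plan": [[[0, 0, 0.0017, 0, 0, 0, 1], [0, 0, 0.0033, 0, 0, 0, 1]]]}}

```text
time_s: 18.2
ee_pos: [0.4615, -0.0269, 0.1811]
eef_rot: [-3.141, 0.002, 3.141]
force: [-1.9, 1.0, 12.7]
grip_width: 0.0212
grip_force: 45.0
```

To row units: 2 mm / 600 = 0.0033, 1 mm / 600 = 0.0017.

>>> {"name": "arm_command", "arguments": {"plan": [[[0, 0, 0.0017, 0, 0, 0, 1], [0, 0, 0.0033, 0, 0, 0, 1]]]}}

```text
time_s: 18.4
ee_pos: [0.4613, -0.0269, 0.1785]
eef_rot: [-3.141, 0.001, 3.141]
force: [0.5, -0.4, 4.3]
grip_width: 0.0213
grip_force: 45.0
```

To row units: 2 mm / 600 = 0.0033, 1 mm / 600 = 0.0017.

>>> {"name": "arm_command", "arguments": {"plan": [[[0, 0, 0.0017, 0, 0, 0, 1], [0, 0, 0.0033, 0, 0, 0, 1]]]}}

```text
time_s: 18.6
ee_pos: [0.4613, -0.0269, 0.1764]
eef_rot: [-3.141, 0.001, 3.141]
force: [0.8, -1.3, 6.4]
grip_width: 0.0212
grip_force: 45.0
```

To row units: 2 mm / 600 = 0.0033, 1 mm / 600 = 0.0017.

>>> {"name": "arm_command", "arguments": {"plan": [[[0, 0, 0.0017, 0, 0, 0, 1], [0, 0, 0.0033, 0, 0, 0, 1]]]}}

```text
time_s: 18.8
ee_pos: [0.4613, -0.0269, 0.1744]
eef_rot: [-3.141, 0.001, 3.141]
force: [0.6, -0.1, 6.4]
grip_width: 0.0214
grip_force: 45.0
```

To row units: 2 mm / 600 = 0.0033, 1 mm / 600 = 0.0017.

>>> {"name": "arm_command", "arguments": {"plan": [[[0, 0, 0.0017, 0, 0, 0, 1], [0, 0, 0.0033, 0, 0, 0, 1]]]}}

```text
time_s: 19.0
ee_pos: [0.4613, -0.0269, 0.1725]
eef_rot: [-3.141, 0.001, 3.141]
force: [-0.1, -0.3, 5.0]
grip_width: 0.0214
grip_force: 45.0
```

To row units: 2 mm / 600 = 0.0033, 1 mm / 600 = 0.0017.

>>> {"name": "arm_command", "arguments": {"plan": [[[0, 0, 0.0017, 0, 0, 0, 1], [0, 0, 0.0033, 0, 0, 0, 1]]]}}

```text
time_s: 19.2
ee_pos: [0.4613, -0.0269, 0.1704]
eef_rot: [-3.141, 0.001, 3.141]
force: [0.6, -0.6, 5.6]
grip_width: 0.0213
grip_force: 45.0
```

To row units: 1 mm / 600 = 0.0017, 0.5 mm / 600 = 0.0008.

>>> {"name": "arm_command", "arguments": {"plan": [[[0, 0, 0.0008, 0, 0, 0, 1], [0, 0, 0.0017, 0, 0, 0, 1]]]}}

```text
time_s: 19.4
ee_pos: [0.4612, -0.0269, 0.1694]
eef_rot: [-3.141, 0.001, 3.141]
force: [0.6, -0.6, 4.5]
grip_width: 0.0214
grip_force: 45.0
```

To row units: 0.6 mm / 600 = 0.001, 0.3 mm / 600 = 0.0005.

>>> {"name": "arm_command", "arguments": {"plan": [[[0, 0, 0.0005, 0, 0, 0, 1], [0, 0, 0.001, 0, 0, 0, 1]]]}}

```text
time_s: 19.6
ee_pos: [0.4611, -0.0269, 0.1687]
eef_rot: [-3.141, 0.0, 3.141]
force: [0.9, -0.6, 4.8]
grip_width: 0.0216
grip_force: 45.0
```

To row units: 0.6 mm / 600 = 0.001, 0.3 mm / 600 = 0.0005.

>>> {"name": "arm_command", "arguments": {"plan": [[[0, 0, 0.0005, 0, 0, 0, 1], [0, 0, 0.001, 0, 0, 0, 1]]]}}

```text
time_s: 19.8
ee_pos: [0.461, -0.0269, 0.1681]
eef_rot: [-3.142, 0.0, 3.141]
force: [0.6, -0.5, 4.2]
grip_width: 0.0214
grip_force: 45.0
```

To row units: 0.6 mm / 600 = 0.001, 0.3 mm / 600 = 0.0005.

>>> {"name": "arm_command", "arguments": {"plan": [[[0, 0, 0.0005, 0, 0, 0, 1], [0, 0, 0.001, 0, 0, 0, 1]]]}}

```text
time_s: 20.0
ee_pos: [0.461, -0.0269, 0.1675]
eef_rot: [-3.142, 0.0, 3.141]
force: [2.0, -1.2, 4.8]
grip_width: 0.021
grip_force: 45.0
```

To row units: 0.6 mm / 600 = 0.001, 0.3 mm / 600 = 0.0005.

>>> {"name": "arm_command", "arguments": {"plan": [[[0, 0, 0.0005, 0, 0, 0, 1], [0, 0, 0.001, 0, 0, 0, 1]]]}}

```text
time_s: 20.2
ee_pos: [0.461, -0.0269, 0.1668]
eef_rot: [-3.142, 0.0, 3.141]
force: [1.3, -1.2, 4.1]
grip_width: 0.0215
grip_force: 45.0
```

To row units: 0.8 mm / 600 = 0.0013, 0.4 mm / 600 = 0.0007.

>>> {"name": "arm_command", "arguments": {"plan": [[[0, 0, 0.0007, 0, 0, 0, 1], [0, 0, 0.0013, 0, 0, 0, 1]]]}}

```text
time_s: 20.4
ee_pos: [0.461, -0.0268, 0.166]
eef_rot: [-3.142, 0.0, 3.141]
force: [1.2, -1.3, 4.3]
grip_width: 0.021
grip_force: 45.0
```

To row units: 0.8 mm / 600 = 0.0013, 0.4 mm / 600 = 0.0007.

>>> {"name": "arm_command", "arguments": {"plan": [[[0, 0, 0.0007, 0, 0, 0, 1], [0, 0, 0.0013, 0, 0, 0, 1]]]}}

```text
time_s: 20.6
ee_pos: [0.461, -0.0268, 0.1652]
eef_rot: [-3.142, 0.0, 3.141]
force: [2.2, -0.6, 4.6]
grip_width: 0.0216
grip_force: 45.0
```

To row units: 0.8 mm / 600 = 0.0013, 0.4 mm / 600 = 0.0007.

>>> {"name": "arm_command", "arguments": {"plan": [[[0, 0, 0.0007, 0, 0, 0, 1], [0, 0, 0.0013, 0, 0, 0, 1]]]}}

```text
time_s: 20.8
ee_pos: [0.461, -0.0268, 0.1644]
eef_rot: [-3.142, 0.0, 3.141]
force: [1.3, -1.3, 4.1]
grip_width: 0.0216
grip_force: 45.0
```

>>> {"name": "arm_command", "arguments": {"plan": [[[0, 0, 0.0007, 0, 0, 0, 1], [0, 0, 0.0013, 0, 0, 0, 1]]]}}

```text
time_s: 21.0
ee_pos: [0.461, -0.0268, 0.1636]
eef_rot: [-3.142, -0.0, 3.141]
force: [1.2, -0.3, 4.6]
grip_width: 0.0215
grip_force: 45.0
```

To row units: 0.8 mm / 600 = 0.0013, 0.4 mm / 600 = 0.0007.

>>> {"name": "arm_command", "arguments": {"plan": [[[0, 0, 0.0007, 0, 0, 0, 1], [0, 0, 0.0013, 0, 0, 0, 1]]]}}

```text
time_s: 21.2
ee_pos: [0.461, -0.0268, 0.1628]
eef_rot: [-3.142, -0.0, 3.141]
force: [1.6, -1.2, 3.0]
grip_width: 0.0213
grip_force: 45.0
```

To row units: 0.8 mm / 600 = 0.0013, 0.4 mm / 600 = 0.0007.

>>> {"name": "arm_command", "arguments": {"plan": [[[0, 0, 0.0007, 0, 0, 0, 1], [0, 0, 0.0013, 0, 0, 0, 1]]]}}

```text
time_s: 21.4
ee_pos: [0.4603, -0.0267, 0.1614]
eef_rot: [3.141, -0.002, 3.141]
force: [0.2, 0.2, -1.4]
grip_width: 0.0214
grip_force: 45.0
```

To row units: 0.6 mm / 600 = 0.001, 0.4 mm / 600 = 0.0007.

>>> {"name": "arm_command", "arguments": {"plan": [[[0, 0, 0.0007, 0, 0, 0, 1], [0, 0, 0.001, 0, 0, 0, 1]]]}}

```text
time_s: 21.6
ee_pos: [0.4606, -0.0267, 0.1611]
eef_rot: [3.141, -0.001, 3.141]
force: [-0.5, 0.6, 0.0]
grip_width: 0.0215
grip_force: 45.0
```

To row units: 0.5 mm / 600 = 0.0008, 0.3 mm / 600 = 0.0005.

>>> {"name": "arm_command", "arguments": {"plan": [[[0, 0, 0.0005, 0, 0, 0, 1], [0, 0, 0.0008, 0, 0, 0, 1]]]}}

```text
time_s: 21.8
ee_pos: [0.4608, -0.0268, 0.1608]
eef_rot: [3.141, -0.0, 3.141]
force: [-1.2, 0.9, 0.3]
grip_width: 0.0215
grip_force: 45.0
```

To row units: 0.5 mm / 600 = 0.0008, 0.3 mm / 600 = 0.0005.

>>> {"name": "arm_command", "arguments": {"plan": [[[0, 0, 0.0005, 0, 0, 0, 1], [0, 0, 0.0008, 0, 0, 0, 1]]]}}

```text
time_s: 22.0
ee_pos: [0.4609, -0.0268, 0.1604]
eef_rot: [3.142, -0.0, 3.141]
force: [-1.5, -0.1, -0.5]
grip_width: 0.0216
grip_force: 45.0
```

To row units: 0.5 mm / 600 = 0.0008, 0.3 mm / 600 = 0.0005.

>>> {"name": "arm_command", "arguments": {"plan": [[[0, 0, 0.0005, 0, 0, 0, 1], [0, 0, 0.0008, 0, 0, 0, 1]]]}}

```text
time_s: 22.2
ee_pos: [0.461, -0.0268, 0.1599]
eef_rot: [3.142, -0.0, 3.141]
force: [-0.6, 0.4, 1.2]
grip_width: 0.0214
grip_force: 45.0
```

To row units: 0.4 mm / 600 = 0.0007, 0.2 mm / 600 = 0.0003.

>>> {"name": "arm_command", "arguments": {"plan": [[[0, 0, 0.0003, 0, 0, 0, 1], [0, 0, 0.0007, 0, 0, 0, 1]]]}}

```text
time_s: 22.4
ee_pos: [0.461, -0.0268, 0.1595]
eef_rot: [3.142, 0.0, 3.141]
force: [-1.6, -0.1, 1.1]
grip_width: 0.0215
grip_force: 45.0
```

To row units: 0.4 mm / 600 = 0.0007, 0.2 mm / 600 = 0.0003.

>>> {"name": "arm_command", "arguments": {"plan": [[[0, 0, 0.0003, 0, 0, 0, 1], [0, 0, 0.0007, 0, 0, 0, 1]]]}}

```text
time_s: 22.6
ee_pos: [0.461, -0.0268, 0.1591]
eef_rot: [-3.142, -0.0, 3.141]
force: [-1.4, 0.2, 0.1]
grip_width: 0.0214
grip_force: 45.0
```

To row units: 0.3 mm / 600 = 0.0005, 0.2 mm / 600 = 0.0003.

>>> {"name": "arm_command", "arguments": {"plan": [[[0, 0, 0.0003, 0, 0, 0, 1], [0, 0, 0.0005, 0, 0, 0, 1]]]}}

```text
time_s: 22.8
ee_pos: [0.461, -0.0268, 0.1588]
eef_rot: [-3.142, 0.0, 3.141]
force: [-1.8, 0.3, 0.1]
grip_width: 0.021
grip_force: 45.0
```

To row units: 0.3 mm / 600 = 0.0005, 0.2 mm / 600 = 0.0003.

>>> {"name": "arm_command", "arguments": {"plan": [[[0, 0, 0.0003, 0, 0, 0, 1], [0, 0, 0.0005, 0, 0, 0, 1]]]}}

```text
time_s: 23.0
ee_pos: [0.4611, -0.0269, 0.1587]
eef_rot: [-3.142, 0.0, 3.141]
force: [-1.7, 0.4, 2.2]
grip_width: 0.022
grip_force: 45.0
```

To row units: 0.2 mm / 600 = 0.0003.

>>> {"name": "arm_command", "arguments": {"plan": [[[0, 0, 0.0003, 0, 0, 0, 1]]]}}

```text
time_s: 23.1
ee_pos: [0.4611, -0.0268, 0.1587]
eef_rot: [-3.142, 0.001, 3.141]
force: [-2.1, 2.1, 6.6]
grip_width: 0.0217
grip_force: 45.0
```

To row units: 0.2 mm / 600 = 0.0003.

>>> {"name": "arm_command", "arguments": {"plan": [[[0, 0, 0.0003, 0, 0, 0, 1]]]}}

```text
time_s: 23.2
ee_pos: [0.4612, -0.0268, 0.1586]
eef_rot: [-3.142, 0.001, 3.141]
force: [-2.2, 1.2, 8.8]
grip_width: 0.0211
grip_force: 45.0
```

To row units: 0.2 mm / 600 = 0.0003.

>>> {"name": "arm_command", "arguments": {"plan": [[[0, 0, 0.0003, 0, 0, 0, 1]]]}}

```text
time_s: 23.3
ee_pos: [0.4613, -0.0268, 0.1586]
eef_rot: [-3.141, 0.001, 3.141]
force: [-2.0, 0.1, 9.5]
grip_width: 0.0215
grip_force: 45.0
```

To row units: 0.4 mm / 600 = 0.0007, 0.2 mm / 600 = 0.0003.

>>> {"name": "arm_command", "arguments": {"plan": [[[0, 0, 0.0003, 0, 0, 0, 1], [0, 0, 0.0007, 0, 0, 0, 1]]]}}

```text
time_s: 23.5
ee_pos: [0.4614, -0.0269, 0.1585]
eef_rot: [-3.141, 0.002, 3.141]
force: [-3.8, 2.4, 12.9]
grip_width: 0.0217
grip_force: 45.0
```

To row units: 0.15 mm / 600 = 0.0003.

>>> {"name": "arm_command", "arguments": {"plan": [[[0, 0, 0.0003, 0, 0, 0, 1], [0, 0, 0.0003, 0, 0, 0, 1]]]}}

```text
time_s: 23.7
ee_pos: [0.4615, -0.0269, 0.1585]
eef_rot: [-3.141, 0.002, 3.141]
force: [-4.0, 0.7, 13.9]
grip_width: 0.0212
grip_force: 45.0
```

To row units: 0.4 mm / 600 = 0.0007, 0.2 mm / 600 = 0.0003.

>>> {"name": "arm_command", "arguments": {"plan": [[[0.0003, 0, 0.0003, 0, 0, 0, 1], [0.0003, 0, 0.0007, 0, 0, 0, 1]]]}}

```text
time_s: 23.9
ee_pos: [0.4615, -0.0269, 0.1585]
eef_rot: [-3.141, 0.003, 3.141]
force: [-3.8, 1.1, 17.6]
grip_width: 0.0213
grip_force: 45.0
```

To row units: 0.1 mm / 600 = 0.0002.

>>> {"name": "arm_command", "arguments": {"plan": [[[0, 0, 0.0002, 0, 0, 0, 1], [0, 0, 0.0002, 0, 0, 0, 1]]]}}

```text
time_s: 24.1
ee_pos: [0.4615, -0.0269, 0.1585]
eef_rot: [-3.141, 0.003, 3.141]
force: [-3.5, 1.3, 17.9]
grip_width: 0.0214
grip_force: 45.0
```

>>> {"name": "arm_command", "arguments": {"plan": [[[0, 0, 0.0003, 0, 0, 0, 1], [0, 0, 0.0003, 0, 0, 0, 1], [0, 0, 0.0003, 0, 0, 0, 1], [0, 0, 0.0003, 0, 0, 0, 1], [0, 0, 0.0003, 0, 0, 0, 1], [0, 0, 0.0003, 0, 0, 0, 1]]]}}

```text
time_s: 24.7
ee_pos: [0.4616, -0.0269, 0.1585]
eef_rot: [-3.141, 0.003, 3.141]
force: [-3.6, 0.9, 19.2]
grip_width: 0.0213
grip_force: 45.0
```

>>> {"name": "arm_command", "arguments": {"plan": [[[0, 0, 0, 0, 0, 0, 1], [0, 0, 0, 0, 0, 0, 1], [0, 0, 0, 0, 0, 0, 1]]]}}

```text
time_s: 25.0
ee_pos: [0.4616, -0.0269, 0.1585]
eef_rot: [-3.141, 0.003, 3.141]
force: [-4.6, 0.5, 18.6]
grip_width: 0.0213
grip_force: 45.0
```

To row units: 0.15 mm / 600 = 0.0003.

>>> {"name": "arm_command", "arguments": {"plan": [[[0, 0, 0.0003, 0, 0, 0, 1], [0, 0, 0.0003, 0, 0, 0, 1], [0, 0, 0.0003, 0, 0, 0, 1], [0, 0, 0.0003, 0, 0, 0, 1], [0, 0, 0.0003, 0, 0, 0, 1], [0, 0, 0.0003, 0, 0, 0, 1], [0, 0, 0.0003, 0, 0, 0, 1]]]}}

```text
time_s: 25.7
ee_pos: [0.4617, -0.0269, 0.1585]
eef_rot: [-3.141, 0.003, 3.141]
force: [-4.6, 1.5, 20.3]
grip_width: 0.0215
grip_force: 45.0
```

To row units: -130 mm / 600 = -0.2167, -120 mm / 600 = -0.2.

>>> {"name": "arm_command", "arguments": {"plan": [[[0, 0, -0.005, 0, 0, 0, 1], [0, 0, -0.0333, 0, 0, 0, 1], [0, 0, -0.0833, 0, 0, 0, 1], [0, 0, -0.1417, 0, 0, 0, 1], [0, 0, -0.2, 0, 0, 0, 1], [0, 0, -0.2167, 0, 0, 0, 1], [0, 0, -0.2167, 0, 0, 0, 1], [0, 0, -0.2167, 0, 0, 0, 1]]]}}

```text
time_s: 26.5
ee_pos: [0.4604, -0.0268, 0.2847]
eef_rot: [3.141, -0.002, 3.141]
force: [0.2, 0.1, -3.8]
grip_width: 0.0214
grip_force: 45.0
```

```bash
python3 - <<'E'
from h import *
im,d=grab('scene')
cv2.imwrite('pics/s7.png',cv2.resize(im[130:250,180:290],None,fx=5,fy=5,interpolation=cv2.INTER_CUBIC))
rel([.4536,-.203,.2882],np.pi)
E
```

```text
shift [   6.6 -176.2   -3.6] turn [ 0.0004 -0.0028 -0.0008] | [ 0.4603 -0.0268  0.2846] [ 3.1412e+00 -2.8000e-03  3.1408e+00] F [-0.46  0.48 -2.42] g 0.0211 26.55
```

View pics/s7.png

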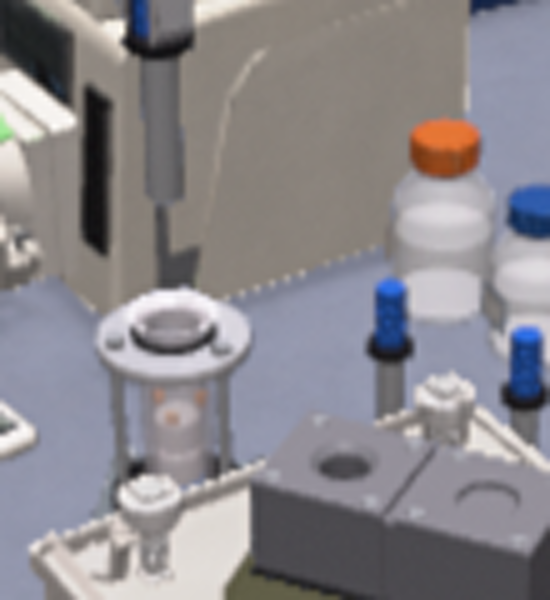

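The crop shows the orange catches at (172,405) above the white plugs at (180,440), so both plugs are home. The rod is still upright, with its hole at (343,460). I'll take it back.

To row units: -176 mm / 600 = -0.2933, -165 mm / 600 = -0.275.

>>> {"name": "arm_command", "arguments": {"plan": [[[0, 0, -0.0133, 0, 0, 0, 1], [0.0033, -0.0667, -0.0133, 0, 0, 0, 1], [0.0067, -0.1417, -0.0133, 0, 0, 0, 1], [0.01, -0.2167, -0.0133, 0, 0, 0, 1], [0.0113, -0.275, -0.0133, 0, 0, 0, 1], [0.0113, -0.2933, -0.0133, 0, 0, 0, 1], [0.0113, -0.2933, -0.0133, 0, 0, 0, 1], [0.0113, -0.2933, -0.0133, 0, 0, 0, 1], [0.0113, -0.2933, -0.0133, 0, 0, 0, 1]]]}}

```text
time_s: 27.45
ee_pos: [0.454, -0.2016, 0.2947]
eef_rot: [3.141, 0.0, -3.141]
force: [0.6, -0.3, -2.2]
grip_width: 0.0214
grip_force: 45.0
```

```bash
python3 - <<'E'
from h import *
rel([.4537,-.2030,.1885],np.pi)
E
```

```text
shift [  0.3  -1.4 106.2] turn [0.0001 0.     0.0006] | [ 0.454  -0.2016  0.2947] [ 3.1415  0.     -3.141 ] F [ 0.64 -0.27 -2.23] g 0.0214 27.45
```

To row units: 68 mm / 600 = 0.1133, 65 mm / 600 = 0.1083.

>>> {"name": "arm_command", "arguments": {"plan": [[[0.0005, -0.0017, 0.0417, 0, 0, 0, 1], [0.0005, -0.0017, 0.075, 0, 0, 0, 1], [0.0005, -0.0017, 0.0883, 0, 0, 0, 1], [0.0005, -0.0017, 0.095, 0, 0, 0, 1], [0.0005, -0.0017, 0.1017, 0, 0, 0, 1], [0.0005, -0.0017, 0.1083, 0, 0, 0, 1], [0.0005, -0.0017, 0.1133, 0, 0, 0, 1]]]}}

```text
time_s: 28.15
ee_pos: [0.4537, -0.2038, 0.2268]
eef_rot: [-3.141, 0.001, 3.141]
force: [0.3, -0.3, -3.3]
grip_width: 0.0211
grip_force: 45.0
```

```bash
python3 - <<'E'
from h import *
rel([.4537,-.2030,.1885],np.pi)
E
```

```text
shift [ 0.   0.8 38.3] turn [-0.0003  0.0006 -0.0007] | [ 0.4537 -0.2038  0.2268] [-3.1413e+00  6.0000e-04  3.1409e+00] F [ 0.32 -0.34 -3.31] g 0.0211 28.15
```

Foot is in the hole's chamfer with no contact force, so I go on down.

To row units: 34 mm / 600 = 0.0567, 31 mm / 600 = 0.0517.

>>> {"name": "arm_command", "arguments": {"plan": [[[0, 0.0012, 0.0067, 0, 0, 0, 1], [0, 0.0012, 0.015, 0, 0, 0, 1], [0, 0.0012, 0.0233, 0, 0, 0, 1], [0, 0.0012, 0.0333, 0, 0, 0, 1], [0, 0.0012, 0.0433, 0, 0, 0, 1], [0, 0.0012, 0.0517, 0, 0, 0, 1], [0, 0.0012, 0.0567, 0, 0, 0, 1], [0, 0.0012, 0.0567, 0, 0, 0, 1]]]}}

```text
time_s: 28.95
ee_pos: [0.4534, -0.2031, 0.1922]
eef_rot: [3.141, -0.001, 3.141]
force: [0.7, 0.3, -1.8]
grip_width: 0.0216
grip_force: 45.0
```

To row units: 2 mm / 600 = 0.0033, 1 mm / 600 = 0.0017.

>>> {"name": "arm_command", "arguments": {"plan": [[[0, 0, 0.0017, 0, 0, 0, 1], [0, 0, 0.0033, 0, 0, 0, 1], [0, 0, 0.0033, 0, 0, 0, 1]]]}}

```text
time_s: 29.25
ee_pos: [0.4535, -0.2031, 0.1906]
eef_rot: [-3.142, 0.0, 3.141]
force: [0.9, -0.1, -1.8]
grip_width: 0.0215
grip_force: 45.0
```

To row units: 1 mm / 600 = 0.0017, 0.5 mm / 600 = 0.0008.

>>> {"name": "arm_command", "arguments": {"plan": [[[0, 0, 0.0008, 0, 0, 0, 1], [0, 0, 0.0017, 0, 0, 0, 1]]]}}

```text
time_s: 29.45
ee_pos: [0.4536, -0.2032, 0.1896]
eef_rot: [-3.142, 0.0, 3.141]
force: [0.7, 0.6, -2.4]
grip_width: 0.0214
grip_force: 45.0
```

To row units: 1 mm / 600 = 0.0017, 0.5 mm / 600 = 0.0008.

>>> {"name": "arm_command", "arguments": {"plan": [[[0, 0, 0.0008, 0, 0, 0, 1], [0, 0, 0.0017, 0, 0, 0, 1]]]}}

```text
time_s: 29.65
ee_pos: [0.4535, -0.2031, 0.1886]
eef_rot: [3.142, -0.0, 3.141]
force: [-0.7, -0.4, -1.8]
grip_width: 0.0216
grip_force: 45.0
```

To row units: 0.8 mm / 600 = 0.0013, 0.5 mm / 600 = 0.0008.

>>> {"name": "arm_command", "arguments": {"plan": [[[0, 0, 0.0008, 0, 0, 0, 1], [0, 0, 0.0013, 0, 0, 0, 1], [0, 0, 0.0013, 0, 0, 0, 1]]]}}

```text
time_s: 29.95
ee_pos: [0.4537, -0.2032, 0.1882]
eef_rot: [-3.141, 0.001, 3.141]
force: [-1.4, 1.2, 4.6]
grip_width: 0.0212
grip_force: 45.0
```

The rod bottomed out at the same height it was grasped from. Releasing and retreating straight up.

To row units: -110 mm / 600 = -0.1833, 90 mm / 600 = 0.15.

>>> {"name": "arm_command", "arguments": {"plan": [[[0, 0, -0.0005, 0, 0, 0, 0.3], [0, 0, -0.0005, 0, 0, 0, -0.3], [0, 0, -0.0005, 0, 0, 0, -0.7], [0, 0, -0.0005, 0, 0, 0, -0.7], [0, 0, -0.0005, 0, 0, 0, -0.7], [0, 0, -0.0005, 0, 0, 0, -0.7], [0, 0, -0.025, 0, 0, 0, -0.7], [0, 0, -0.075, 0, 0, 0, -0.7], [0, 0, -0.1417, 0, 0, 0, -0.7], [0, 0, -0.1833, 0, 0, 0, -0.7], [0.0833, 0.05, -0.1833, 0, 0, 0, -0.7], [0.15, 0.1, -0.1833, 0, 0, 0, -0.7]]]}}

```text
time_s: 31.15
ee_pos: [0.3694, -0.1477, 0.2975]
eef_rot: [3.141, -0.0, 3.14]
force: [0.0, -0.3, 0.6]
grip_width: 0.0799
grip_force: 0.0
```

>>> {"name": "arm_command", "arguments": {"plan": [[[0, 0.0667, 0, 0, 0, 0, -0.7], [0, 0.0667, 0, 0, 0, 0, -0.7], [0, 0.0667, 0, 0, 0, 0, -0.7], [0, 0.0667, 0, 0, 0, 0, -0.7], [0, 0.0667, 0, 0, 0, 0, -0.7]]]}}

```text
time_s: 31.65
ee_pos: [0.3705, -0.1086, 0.2975]
eef_rot: [3.141, -0.001, 3.14]
force: [-0.6, 0.3, -1.0]
grip_width: 0.0798
grip_force: 0.0
```

```bash
python3 - <<'E'
from h import *
o0,d0=load('top'); im,d=cams.camera('top'); np.savez('end.npz',im=im,d=d); P=cloud('top',d)
hsv=cv2.cvtColor(im,cv2.COLOR_BGR2HSV)
n,l,s,c=cv2.connectedComponentsWithStats(cv2.inRange(hsv,(100,130,60),(125,255,255)))
for i in range(1,n):
    u,v=c[i]
    if s[i,4]>15 and 190<u<320 and 140<v<300: print('blue',c[i].round(1),s[i,4],'z',np.nanpercentile(P[l==i][:,2],[50,95]).round(4))
m=np.zeros(d.shape,bool);m[240:268,270:300]=1;m&=(P[...,2]>.215)&(P[...,2]<.25); print('rodtop',m.sum(),P[m].mean(0).round(4))
Q=P[232:264,200:236].reshape(-1,3); q=Q[np.hypot(Q[:,0]-.4608,Q[:,1]+.0269)<.009]; print('bore z',np.sort(q[:,2])[::5].round(3))
rel([.4,0,.3])
E
```

```text
blue [204.3 152.7] 131 z [0.0998 0.1031]
blue [247.4 187.6] 47 z [0.1008 0.1052]
blue [218.5 199.5] 46 z [0.1014 0.1053]
blue [285.4 251.1] 77 z [0.233  0.2354]
rodtop 74 [ 0.4538 -0.202   0.2323]
bore z [0.065 0.068 0.069 0.069 0.071 0.072]
shift [-29.4 108.6  -2.5] turn [0. 0. 0.] | [ 0.3704 -0.1086  0.2975] [ 3.1414e+00 -8.0000e-04  3.1398e+00] F [-0.48 -0.23  0.46] g 0.0797 31.7
```

```bash
python3 -c "
from station import ctrl
print(ctrl.hand_in())"
```

```text
the job is handed in; nothing more can be done
None
```

I handed the job in at about 32 s, with no verdict returned: both plugs read as home under the catches after a push of about 21 N held for over half a second, and the rod is back fully down in its hole; the upper plug first stuck tilted in the funnel but dropped in after a gentle fingertip nudge, and the arm stayed clear of the bottles, beaker, timer and vials.

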